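# Stroke the slide tray's covers shut

## Task

The slide tray beside the microscopes has been left with all five covers standing half open. Run your fingertips lightly along the row, beginning at the end with the steel knob, and lay the covers down flat one after another in that order, then take your hand away. Only touch the covers: do not pick up the tray or push it along the bench, do not press hard enough to crack the glass slides underneath, and leave the bottle, dish and box alone.

Things in the scene. Friction and masses are not known exactly. Their poses are not given: they have to be found in the camera images.
- tray: Loose black slide tray on the bench, 100 mm (its x) by 256 mm (its y) by 16 mm high, 0.9 kg. Origin: centre of its underside; z up. Five bays lie in a row along its y, centred on x = 0, each under a flat aluminium cover 84 mm (x) by 40 mm (y) by 3 mm, hinged on its edge nearest the steel knob. Shut covers are flush with the tray's rim, 16 mm above the bench.
- knob_top (a point): Top of the small steel knob, 16 mm across, on the tray at tray x = 0, y = -116 mm, 29 mm above the bench. It marks the end where the row begins; the row runs from it along the tray's +y.
- cover1 (a joint): Opening angle of cover 1 from the knob end, rad: 0 shut flat (its stop), 0.3 to 0.6 at the start. Hinge line along the tray's x at tray y = -100 mm, 14.5 mm above the bench; free edge 40 mm farther along +y, rising as it opens (up to 40 mm above the bench), so the cover leans away from the knob. Light friction (0.01 N m): stays where left; about 0.3 N at the free edge moves it.
- cover2 (a joint): Opening angle of cover 2 from the knob end, rad: 0 shut flat (its stop), 0.3 to 0.6 at the start. Hinge line along the tray's x at tray y = -56 mm, 14.5 mm above the bench; free edge 40 mm farther along +y, rising as it opens (up to 40 mm above the bench), so the cover leans away from the knob. Light friction (0.01 N m): stays where left; about 0.3 N at the free edge moves it.
- cover3 (a joint): Opening angle of cover 3 from the knob end, rad: 0 shut flat (its stop), 0.3 to 0.6 at the start. Hinge line along the tray's x at tray y = -12 mm, 14.5 mm above the bench; free edge 40 mm farther along +y, rising as it opens (up to 40 mm above the bench), so the cover leans away from the knob. Light friction (0.01 N m): stays where left; about 0.3 N at the free edge moves it.
- cover4 (a joint): Opening angle of cover 4 from the knob end, rad: 0 shut flat (its stop), 0.3 to 0.6 at the start. Hinge line along the tray's x at tray y = 32 mm, 14.5 mm above the bench; free edge 40 mm farther along +y, rising as it opens (up to 40 mm above the bench), so the cover leans away from the knob. Light friction (0.01 N m): stays where left; about 0.3 N at the free edge moves it.
- cover5 (a joint): Opening angle of cover 5 from the knob end, rad: 0 shut flat (its stop), 0.3 to 0.6 at the start. Hinge line along the tray's x at tray y = 76 mm, 14.5 mm above the bench; free edge 40 mm farther along +y, rising as it opens (up to 40 mm above the bench), so the cover leans away from the knob. Light friction (0.01 N m): stays where left; about 0.3 N at the free edge moves it.
- oil_bottle: Bystander: small loose amber glass bottle, 28 mm across, 62 mm high, upright. Origin: centre of its underside.
- petri_dish: Bystander: loose clear round dish, 80 mm across, 18 mm high. Origin: centre of its underside.
- coverslip_box: Bystander: small loose white box, 31 x 63 x 23 mm high, long side along its y. Origin: centre of its underside.

How it is judged:
By the outcome, as a careful person would: the job done as asked, in the order asked, and still so for the second after the job is handed in, with the robot touching nothing.
It also fails if it takes over 42 s, if anything falls off the work surface, if the arm or the gripper's body presses on something with over 40 N, if the wrist force passes 120 N, or if a joint passes its speed limit or range.

## Robot

A 6-joint arm with a two-finger parallel gripper is mounted at the origin on the work surface. World frame = base frame: x ahead of the robot, y to its left, z up, the work surface at z = 0. Lengths are in m, angles in rad, forces in N, time in s.
With the tool pointing down it reaches from about 0.3 to 0.85 m from the base axis. Payload 5.4 kg.
Tool frame: the origin (TCP) lies midway between the tips of the shut fingers; the grasp point (between the pads) lies 19 mm behind it (robot.grip_depth is the distance from the TCP to the grasp point, in m); z points along the fingers, y is the line along which they close (so a half turn about z gives the same grasp; the last joint's range is limited). The gripper opens to 85 mm and grips with 20 to 120 N. Pads are 22 mm wide; open, the fingers measure 114 mm over their backs; the gripper's body (76 mm by 85 mm) begins 54 mm behind the grasp point. The pads swing forward as they close: fully open they stand 13 mm farther back than shut.
Start: joints at [-1.39, 0.158, 1.597, -0, 1.386, -0.21], TCP at [0.219, -0.532, 0.231] pointing down, gripper open.
Joint ranges: [-2.91, 2.91], [-0.94, 2.29], [0.18, 2.7], [-1.29, 4.43], [0.17, 2.64], [-3, 3]. Speed limits (rad/s): [2.57, 2.57, 3.14, 3.14, 3.14, 3.14].

## Interface

Orientations are given as a 3x3 rotation matrix whose columns are the frame's x, y, z axes.
In Python, from rig import robot gives the robot as it stands.
- The arm moves only by the tool step_arm, never from a script. Its argument "rows" is a list that holds one entry, the list of rows, each a list of 4 numbers: the shift along the tool's x, y, z in cm, then the turn about the tool's z in rad. A call has 1 to 5 rows; each row shifts and turns the commanded pose from where the row before left it, along the tool's axes as they then stand; what a row does not reach is not made up. A row lasts 1/8 s, in which the tool goes at most 62.5 mm and 10.7 degrees, less where a joint would pass 70% of its speed; a pose out of reach is approached as far as the arm can. A call with a gripper value outside its range is refused whole. "hand" is the closure, from 0 (fully open) to 1 (shut), set as the call begins (left out, the last holds). The fingers move at their own pace and stop on an object; "grip_force" is the grip in N (left out, the last holds). Time passes only in rows, so rows that do not move let the fingers close. It gives the time, the measured TCP pose, the force, the opening and the grip force at its end, in the units of the state.
- robot.read_state(): the state, without advancing time (a new reading comes with each control period).
- robot.snapshot(name): name is "scene" or "top" or "wrist"; returns a dict with "color" (420x560x3 uint8, red, green, blue), "z_map" (420x560 float32, m along the optical axis (not along the pixel's ray), 0 where there is no reading), "fx", "fy", "cx", "cy" (pixels), "R" (3x3) and "t" (3): a world point X has camera coordinates R X + t. Camera axes: x right, y down, z forward; pixel columns grow to the right and rows downward; lengths in m; the calibration is good to about 2 mm. A picture is of the moment at which its call begins.
- robot.hand_in(): hands the job in; it is judged then, once.
Trained networks look in a picture, given as the dict that the camera call returned (one of the last four; its "shot" number tells which), for a name from the list of things; names that differ only in an ending like _2 or _b are one class to them, and where a whole thing is asked for, a point or a joint stands for the part that bears it (a point fixed in the world has none). Each returns a list of dicts, best first, with "conf" (0 to 1); they miss things now and then, are a little off and sometimes report something else, mostly with a low value. They report only what shows in the picture. A call takes as long as a camera call.
- robot.boxes_of(picture, label): "centre" ([x, y, z] in m, in the coordinates of the camera as it stood for that picture, good to about 4 mm: the middle of the surface that is visible of it).
- robot.outline_of(picture, label): "pixels" (420x560 bool, what is visible of it).
- robot.landmark_of(picture, label): "centre" ([x, y, z] in m, in the coordinates of the camera as it stood for that picture, good to about 4 mm: a listed point, or the origin of a listed thing).
The state is a dict: "time": time; "joint_pos": joint angles; "qd": joint speeds; "joint_efforts": joint torques, N m; "tool_pos": TCP position; "tcp_rot": TCP orientation; "contact_force": force on the tool from outside, world axes, zero at the start; "ft_torque": the same for the moment, N m; "grip_width": finger opening in m; "gripper_force": force on a finger pad.
Only numpy, scipy, OpenCV 4.12 (cv2) and the standard library are available. Lean on these libraries where they do the work, as an engineer would, in place of code of your own. Each camera call takes 0.05 s, during which the arm holds its last target. There are 200 camera calls.

## Working session

There is one attempt and no reset: what is moved stays moved. The work goes in short steps, Python scripts to look and compute and a tool call to move; the robot and the scene stay as the last step left them, time stands still between calls to the robot, and variables do not carry over. Pictures are saved under pics/ and viewed, at most 10 in all, crops included, and the job is handed in when it is done.

Besides the shell and the picture viewer there is one more tool, called after ">>>" by a JSON object that holds its "api" and its "payload", one argument or row to a line. step_arm: Moves the arm, as the interface text tells. Its arguments: {"type":"object","properties":{"rows":{"type":"array","items":{"type":"array","items":{"type":"array","items":{"type":"number"}}}},"hand":{"type":"number"},"grip_force":{"type":"number"}},"required":["rows"]}

```bash
mkdir -p pics; cat > h.py <<'E'
import numpy as np, cv2
from rig import robot
def world(p,c): return np.array(p["R"]).T@(np.array(c)-np.array(p["t"]))
def cloud(p):
    z=p["z_map"]; v,u=np.indices(z.shape)
    c=np.stack([(u-p["cx"])/p["fx"]*z,(v-p["cy"])/p["fy"]*z,z],-1)
    return (c-np.array(p["t"]))@np.array(p["R"])
E
python3 - <<'E'
from h import *
np.set_printoptions(precision=4,suppress=True)
s=robot.read_state(); print(s["time"],s["tool_pos"],s["tcp_rot"],s["grip_width"])
for n in["top","scene"]:
    p=robot.snapshot(n); cv2.imwrite(f"pics/{n}0.png",p["color"][:,:,::-1])
    for l in["tray","knob_top","cover1","cover5","oil_bottle","petri_dish","coverslip_box"]:
        for d in robot.landmark_of(p,l)[:3]: print(n,l,round(d["conf"],2),world(p,d["centre"]))
    np.savez(f"{n}0.npz",c=cloud(p),z=p["z_map"],rgb=p["color"])
    for d in robot.outline_of(p,"tray")[:1]:
        m=d["pixels"]; w=cloud(p)[m&(p["z_map"]>0)]; w=w[(w[:,2]>.008)&(w[:,2]<.045)]
        r=cv2.minAreaRect(w[:,:2].astype(np.float32)*1000); print(n,r,w[:,2].max())
E
```

```text
0.0 [ 0.2189 -0.531   0.2303] [[ 0.9246  0.381  -0.0003]
 [ 0.381  -0.9246  0.0019]
 [ 0.0004 -0.0018 -1.    ]] 0.08564483910827947
top tray 0.69 [ 0.545  -0.0495  0.0015]
top knob_top 0.86 [ 0.4292 -0.0662  0.0297]Traceback (most recent call last):
  File "<stdin>", line 7, in <module>
ValueError: it knows: coverslip_box, knob_top, oil_bottle, petri_dish, tray
```

```bash
python3 - <<'E'
from h import *
np.set_printoptions(precision=4,suppress=True)
for n in["top","scene"]:
    p=robot.snapshot(n); cv2.imwrite(f"pics/{n}0.png",p["color"][:,:,::-1])
    for l in["tray","knob_top","oil_bottle","petri_dish","coverslip_box"]:
        for d in robot.landmark_of(p,l)[:2]: print(n,l,round(d["conf"],2),world(p,d["centre"]))
    np.savez(f"{n}0.npz",c=cloud(p),z=p["z_map"],rgb=p["color"])
    for d in robot.outline_of(p,"tray")[:1]:
        m=d["pixels"]; w=cloud(p)[m&(p["z_map"]>0)]; w=w[(w[:,2]>.008)&(w[:,2]<.045)]
        r=cv2.minAreaRect(w[:,:2].astype(np.float32)*1000); print(n,r,w[:,2].max())
E
```

```text
top tray 0.75 [ 0.5419 -0.0484  0.0004]
top tray 0.39 [ 0.6013 -0.1752 -0.0013]
top knob_top 0.56 [ 0.4348 -0.0657  0.0312]
top oil_bottle 0.81 [ 0.4839 -0.1831  0.0035]
top oil_bottle 0.57 [ 0.4304 -0.0688  0.033 ]
top petri_dish 0.7 [ 0.5006  0.0929 -0.0029]
top coverslip_box 0.91 [ 0.601  -0.1774 -0.0027]
top coverslip_box 0.69 [ 0.5431 -0.0481  0.0012]
top ((546.4297485351562, -47.193397521972656), (256.0505065917969, 100.482421875), 9.767284393310547) 0.03964590293938263
scene tray 0.72 [ 0.5499 -0.0469  0.0019]
scene knob_top 0.91 [ 0.4327 -0.0661  0.0282]
scene coverslip_box 0.89 [ 0.6014 -0.1775 -0.0014]
scene ((547.4208374023438, -48.259674072265625), (259.1020812988281, 102.18241119384766), 9.967267990112305) 0.04280507274583523
```

View pics/top0.png

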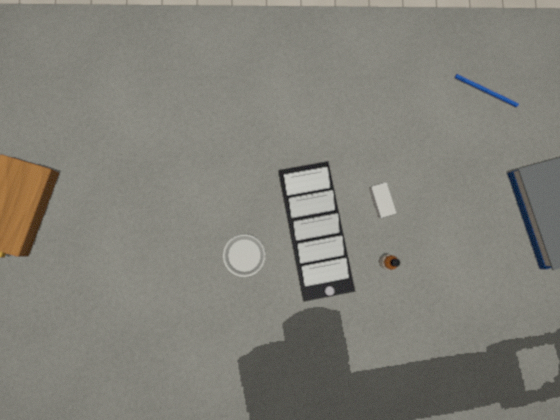

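View pics/scene0.png

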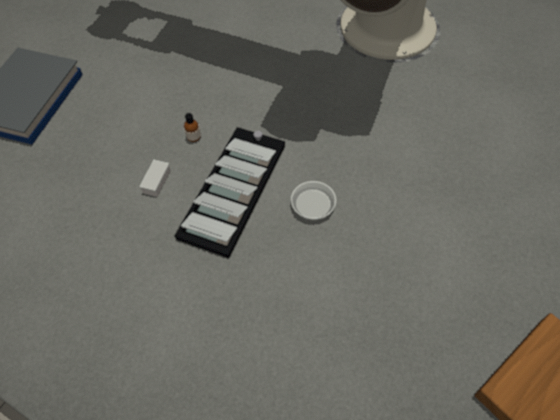

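The top view shows the tray at about (315,230), with the knob at (330,291) on its robot-side end and the covers leaning away from it. The bottle is at (391,262), the box at (384,200) and the dish at (244,255). The scene view agrees: knob at (258,134), five tilted covers. The tray centre is about (0.547,-0.048), with +y at 9.8° in the world. I'll shut the hand, turn 0.22 rad so the pad width lies along the row, and go over cover 1.

>>> {"api": "step_arm", "payload": {
  "rows": [
    [[0,0,0,0.11],[0,0,0,0.11],[2.77,-3.5,0,0],[2.77,-3.5,0,0],[2.77,-3.5,0,0]]
  ],
  "hand": 1,
  "grip_force": 20
}}

```text
time: 1.48
tool_pos: [0.2835, -0.4129, 0.2313]
tcp_rot: [[0.986, 0.169, 0.0], [0.169, -0.986, -0.0], [0.0, 0.0, -1.0]]
contact_force: [0.3, -0.2, 0.4]
grip_width: 0.0001
gripper_force: 0.0
```

>>> {"api": "step_arm", "payload": {
  "rows": [
    [[2.77,-3.5,0,0],[2.77,-3.5,0,0],[2.77,-3.5,0,0],[2.77,-3.5,0,0],[2.77,-3.5,0,0]]
  ]
}}

```text
time: 2.1
tool_pos: [0.3904, -0.2168, 0.2315]
tcp_rot: [[0.985, 0.17, 0.001], [0.17, -0.985, -0.001], [0.001, 0.001, -1.0]]
contact_force: [1.0, -0.3, 0.3]
grip_width: 0.0001
gripper_force: 0.0
```

>>> {"api": "step_arm", "payload": {
  "rows": [
    [[2.77,-3.5,0,0],[2.77,-3.5,0,0],[2.77,-3.5,0,0],[2.77,-3.5,0,0],[0,0,0,0]]
  ]
}}

```text
time: 2.72
tool_pos: [0.4759, -0.059, 0.2314]
tcp_rot: [[0.985, 0.174, 0.0], [0.174, -0.985, 0.0], [0.0, -0.0, -1.0]]
contact_force: [-0.4, -0.6, -0.2]
grip_width: 0.0001
gripper_force: 0.0
```

>>> {"api": "step_arm", "payload": {
  "rows": [
    [[0,0,5,0],[0,0,5,0],[0,0,5,0],[0,0,3,0],[0,0,0,0]]
  ]
}}

```text
time: 3.35
tool_pos: [0.4727, -0.0611, 0.0491]
tcp_rot: [[0.986, 0.169, -0.006], [0.169, -0.986, 0.002], [-0.005, -0.003, -1.0]]
contact_force: [-0.2, -0.8, 0.0]
grip_width: -0.0004
gripper_force: 0.0
```

>>> {"api": "step_arm", "payload": {
  "rows": [
    [[0,0,0.7,0],[0,0,0.7,0],[0,0,0.7,0],[0,0,0.7,0],[0,0,0,0]]
  ]
}}

```text
time: 3.98
tool_pos: [0.4747, -0.061, 0.0227]
tcp_rot: [[0.985, 0.17, -0.001], [0.17, -0.985, 0.001], [-0.001, -0.001, -1.0]]
contact_force: [0.5, 0.5, 0.7]
grip_width: -0.0001
gripper_force: 0.0
```

>>> {"api": "step_arm", "payload": {
  "rows": [
    [[0,0,0.2,0],[0,0,0.2,0],[0,0,0.1,0],[0,0,0,0]]
  ]
}}

```text
time: 4.47
tool_pos: [0.4751, -0.0612, 0.0182]
tcp_rot: [[0.985, 0.17, -0.0], [0.17, -0.985, 0.0], [-0.0, -0.0, -1.0]]
contact_force: [0.3, -0.3, -0.1]
grip_width: 0.0001
gripper_force: 0.0
```

>>> {"api": "step_arm", "payload": {
  "rows": [
    [[0,0,0.05,0],[0,0,0,0]]
  ]
}}

```text
time: 4.72
tool_pos: [0.4752, -0.0613, 0.0178]
tcp_rot: [[0.985, 0.17, 0.0], [0.17, -0.985, -0.0], [0.0, 0.0, -1.0]]
contact_force: [-0.1, -0.7, -0.7]
grip_width: 0.0001
gripper_force: 0.0
```

>>> {"api": "step_arm", "payload": {
  "rows": [
    [[0,0,0.05,0],[0,0,0,0]]
  ]
}}

```text
time: 4.97
tool_pos: [0.4752, -0.0613, 0.0173]
tcp_rot: [[0.985, 0.17, 0.0], [0.17, -0.985, -0.0], [0.0, 0.0, -1.0]]
contact_force: [-0.3, 0.4, -0.8]
grip_width: -0.0002
gripper_force: 0.0
```

>>> {"api": "step_arm", "payload": {
  "rows": [
    [[0,0,0.05,0],[0,0,0,0]]
  ]
}}

```text
time: 5.22
tool_pos: [0.4752, -0.0612, 0.0168]
tcp_rot: [[0.985, 0.17, -0.0], [0.17, -0.985, 0.0], [-0.0, -0.0, -1.0]]
contact_force: [-0.0, 0.7, 0.6]
grip_width: 0.0
gripper_force: 0.0
```

>>> {"api": "step_arm", "payload": {
  "rows": [
    [[0,0,0.03,0],[0,0,0,0]]
  ]
}}

```text
time: 5.48
tool_pos: [0.4752, -0.0613, 0.0165]
tcp_rot: [[0.985, 0.17, 0.0], [0.17, -0.985, -0.0], [0.0, 0.0, -1.0]]
contact_force: [-0.8, 0.4, -0.7]
grip_width: -0.0001
gripper_force: 0.0
```

>>> {"api": "step_arm", "payload": {
  "rows": [
    [[0,0,0.03,0],[0,0,0,0]]
  ]
}}

```text
time: 5.72
tool_pos: [0.4752, -0.0612, 0.0162]
tcp_rot: [[0.985, 0.17, -0.0], [0.17, -0.985, 0.0], [-0.0, -0.0, -1.0]]
contact_force: [1.0, -0.1, 0.5]
grip_width: 0.0001
gripper_force: 0.0
```

>>> {"api": "step_arm", "payload": {
  "rows": [
    [[0,0,0.03,0],[0,0,0,0]]
  ]
}}

```text
time: 5.98
tool_pos: [0.4752, -0.0612, 0.016]
tcp_rot: [[0.985, 0.17, -0.0], [0.17, -0.985, 0.0], [-0.0, -0.0, -1.0]]
contact_force: [-1.3, -0.0, 2.4]
grip_width: 0.0001
gripper_force: 1.1
```

>>> {"api": "step_arm", "payload": {
  "rows": [
    [[0,0,-1.0,0],[0,0,-1.9,0],[2.2,0,0,0],[2.2,0,0,0],[0,0,0,0]]
  ]
}}

```text
time: 6.6
tool_pos: [0.5199, -0.0539, 0.0458]
tcp_rot: [[0.985, 0.171, 0.002], [0.171, -0.985, -0.001], [0.002, 0.001, -1.0]]
contact_force: [-0.5, 0.3, -0.0]
grip_width: -0.0003
gripper_force: 0.0
```

>>> {"api": "step_arm", "payload": {
  "rows": [
    [[0,0,0.7,0],[0,0,0.7,0],[0,0,0.7,0],[0,0,0.5,0],[0,0,0.2,0]]
  ]
}}

```text
time: 7.22
tool_pos: [0.5181, -0.0537, 0.0164]
tcp_rot: [[0.985, 0.17, -0.001], [0.17, -0.985, 0.0], [-0.001, -0.0, -1.0]]
contact_force: [0.6, 0.8, -0.1]
grip_width: 0.0002
gripper_force: 0.1
```

>>> {"api": "step_arm", "payload": {
  "rows": [
    [[0,0,0.04,0],[0,0,0.03,0],[0,0,0.02,0],[0,0,0,0]]
  ]
}}

```text
time: 7.72
tool_pos: [0.5187, -0.0538, 0.0162]
tcp_rot: [[0.985, 0.17, 0.0], [0.17, -0.985, -0.0], [0.0, 0.0, -1.0]]
contact_force: [-0.3, 0.3, -0.0]
grip_width: 0.0
gripper_force: 0.1
```

>>> {"api": "step_arm", "payload": {
  "rows": [
    [[0,0,0.02,0],[0,0,0,0]]
  ]
}}

```text
time: 7.98
tool_pos: [0.5187, -0.0538, 0.016]
tcp_rot: [[0.985, 0.17, 0.0], [0.17, -0.985, -0.0], [0.0, 0.0, -1.0]]
contact_force: [-0.4, 0.4, 1.9]
grip_width: -0.0001
gripper_force: 1.1
```

```bash
python3 - <<'E'
from h import *
np.set_printoptions(precision=4,suppress=True)
p=robot.snapshot("scene"); cv2.imwrite("pics/s1.png",cv2.resize(p["color"][90:290,120:400,::-1],None,fx=2.8,fy=2.8))
E
```

```text
(no output)
```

View pics/s1.png

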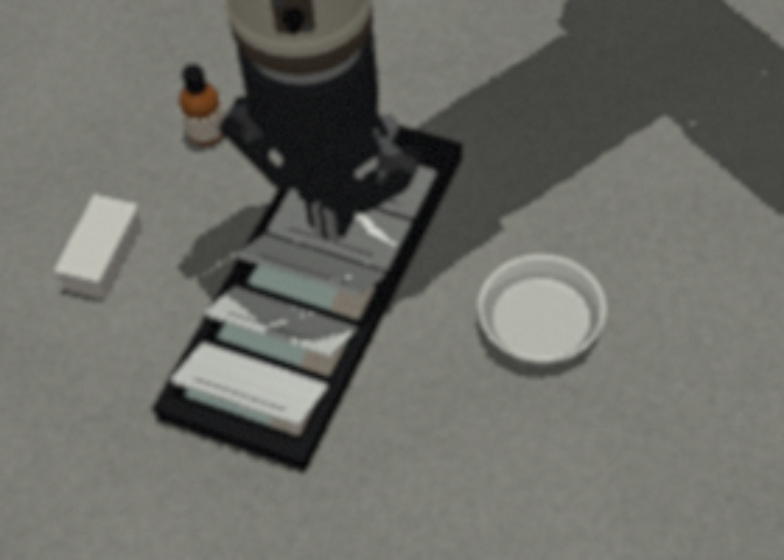

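The view shows covers 1 and 2 flat, with the tips on cover 2 at about (330,225). Covers 3–5 are still tilted at (315,280), (280,330) and (245,390), and the tray hasn't moved. On to cover 3.

>>> {"api": "step_arm", "payload": {
  "rows": [
    [[0,0,-1.0,0],[0,0,-1.9,0],[2.2,0,0,0],[2.2,0,0,0],[0,0,0,0]]
  ]
}}

```text
time: 8.65
tool_pos: [0.5631, -0.0464, 0.0456]
tcp_rot: [[0.985, 0.171, 0.002], [0.171, -0.985, -0.001], [0.002, 0.001, -1.0]]
contact_force: [-0.1, -0.0, 0.3]
grip_width: -0.0001
gripper_force: 0.0
```

>>> {"api": "step_arm", "payload": {
  "rows": [
    [[0,0,0.7,0],[0,0,0.7,0],[0,0,0.7,0],[0,0,0.5,0],[0,0,0.2,0]]
  ]
}}

```text
time: 9.28
tool_pos: [0.5615, -0.0462, 0.0163]
tcp_rot: [[0.985, 0.17, -0.001], [0.17, -0.985, 0.0], [-0.001, -0.0, -1.0]]
contact_force: [0.0, 0.8, 0.5]
grip_width: -0.0005
gripper_force: 0.1
```

>>> {"api": "step_arm", "payload": {
  "rows": [
    [[0,0,0.04,0],[0,0,0.03,0],[0,0,0.02,0],[0,0,0,0]]
  ]
}}

```text
time: 9.78
tool_pos: [0.5621, -0.0463, 0.0161]
tcp_rot: [[0.985, 0.17, 0.0], [0.17, -0.985, -0.0], [0.0, 0.0, -1.0]]
contact_force: [0.2, -0.6, 0.4]
grip_width: -0.0001
gripper_force: 0.2
```

>>> {"api": "step_arm", "payload": {
  "rows": [
    [[0,0,0.02,0],[0,0,0,0]]
  ]
}}

```text
time: 10.02
tool_pos: [0.5621, -0.0463, 0.016]
tcp_rot: [[0.985, 0.17, 0.0], [0.17, -0.985, -0.0], [0.0, 0.0, -1.0]]
contact_force: [-0.6, -0.2, 3.8]
grip_width: 0.0001
gripper_force: 1.6
```

>>> {"api": "step_arm", "payload": {
  "rows": [
    [[0,0,-1.0,0],[0,0,-1.9,0],[2.2,0,0,0],[2.2,0,0,0],[0,0,0,0]]
  ]
}}

```text
time: 10.65
tool_pos: [0.607, -0.0389, 0.0464]
tcp_rot: [[0.985, 0.171, 0.003], [0.171, -0.985, -0.001], [0.003, 0.001, -1.0]]
contact_force: [-0.4, -0.7, 0.6]
grip_width: -0.0001
gripper_force: 0.0
```

>>> {"api": "step_arm", "payload": {
  "rows": [
    [[0,0,0.7,0],[0,0,0.7,0],[0,0,0.7,0],[0,0,0.5,0],[0,0,0.2,0]]
  ]
}}

```text
time: 11.28
tool_pos: [0.6048, -0.0388, 0.0161]
tcp_rot: [[0.985, 0.17, -0.001], [0.17, -0.985, 0.0], [-0.001, -0.0, -1.0]]
contact_force: [0.3, -0.2, 1.0]
grip_width: -0.0001
gripper_force: 0.1
```

>>> {"api": "step_arm", "payload": {
  "rows": [
    [[0,0,0.04,0],[0,0,0.03,0],[0,0,0.02,0],[0,0,0,0]]
  ]
}}

```text
time: 11.78
tool_pos: [0.6054, -0.0389, 0.0161]
tcp_rot: [[0.985, 0.17, 0.0], [0.17, -0.985, -0.0], [0.0, 0.0, -1.0]]
contact_force: [-0.4, -0.4, 0.7]
grip_width: -0.0001
gripper_force: 0.7
```

>>> {"api": "step_arm", "payload": {
  "rows": [
    [[0,0,0.01,0],[0,0,0,0]]
  ]
}}

```text
time: 12.02
tool_pos: [0.6054, -0.0389, 0.016]
tcp_rot: [[0.985, 0.17, 0.0], [0.17, -0.985, -0.0], [0.0, 0.0, -1.0]]
contact_force: [-1.0, 0.0, 3.0]
grip_width: 0.0003
gripper_force: 1.7
```

>>> {"api": "step_arm", "payload": {
  "rows": [
    [[0,0,-1.0,0],[0,0,-1.9,0],[2.2,0,0,0],[2.2,0,0,0],[0,0,0,0]]
  ]
}}

```text
time: 12.65
tool_pos: [0.6503, -0.0314, 0.0464]
tcp_rot: [[0.985, 0.171, 0.003], [0.171, -0.985, -0.001], [0.003, 0.001, -1.0]]
contact_force: [0.1, 0.6, 0.1]
grip_width: 0.0001
gripper_force: 0.0
```

>>> {"api": "step_arm", "payload": {
  "rows": [
    [[0,0,0.7,0],[0,0,0.7,0],[0,0,0.7,0],[0,0,0.5,0],[0,0,0.2,0]]
  ]
}}

```text
time: 13.28
tool_pos: [0.6482, -0.0313, 0.0161]
tcp_rot: [[0.985, 0.17, -0.001], [0.17, -0.985, 0.0], [-0.001, -0.0, -1.0]]
contact_force: [-0.6, 0.5, 0.2]
grip_width: -0.0
gripper_force: 0.2
```

>>> {"api": "step_arm", "payload": {
  "rows": [
    [[0,0,0.04,0],[0,0,0.03,0],[0,0,0.02,0],[0,0,0,0]]
  ]
}}

```text
time: 13.78
tool_pos: [0.6488, -0.0314, 0.0161]
tcp_rot: [[0.985, 0.17, 0.0], [0.17, -0.985, -0.0], [0.0, 0.0, -1.0]]
contact_force: [-0.9, 0.2, 1.2]
grip_width: 0.0
gripper_force: 0.7
```

Final light press on cover 5, then lift straight away and move back clear of the cameras.

>>> {"api": "step_arm", "payload": {
  "rows": [
    [[0,0,0.01,0],[0,0,0,0]]
  ]
}}

```text
time: 14.02
tool_pos: [0.6488, -0.0314, 0.016]
tcp_rot: [[0.985, 0.17, 0.0], [0.17, -0.985, -0.0], [0.0, 0.0, -1.0]]
contact_force: [-1.1, -0.1, 3.1]
grip_width: 0.0003
gripper_force: 1.6
```

>>> {"api": "step_arm", "payload": {
  "rows": [
    [[0,0,-1,0],[0,0,-4,0],[0,0,-5,0],[0,0,-5,0],[0,0,-5,0]]
  ]
}}

```text
time: 14.65
tool_pos: [0.6485, -0.0313, 0.2178]
tcp_rot: [[0.985, 0.17, 0.001], [0.17, -0.985, -0.0], [0.001, 0.0, -1.0]]
contact_force: [-0.7, -0.4, -0.4]
grip_width: -0.0003
gripper_force: 0.0
```

>>> {"api": "step_arm", "payload": {
  "rows": [
    [[0,5,0,0],[0,5,0,0],[0,5,0,0],[0,5,0,0],[0,5,0,0]]
  ]
}}

```text
time: 15.28
tool_pos: [0.6912, -0.2792, 0.2162]
tcp_rot: [[0.985, 0.17, 0.0], [0.17, -0.985, -0.0], [0.0, 0.0, -1.0]]
contact_force: [1.3, -0.1, 0.0]
grip_width: 0.0001
gripper_force: 0.0
```

```bash
python3 - <<'E'
from h import *
np.set_printoptions(precision=4,suppress=True)
s=robot.read_state(); print(s["time"],s["tool_pos"])
p=robot.snapshot("scene"); cv2.imwrite("pics/s2.png",cv2.resize(p["color"][90:290,120:400,::-1],None,fx=2.8,fy=2.8))
p=robot.snapshot("top")
m=robot.outline_of(p,"tray")[0]["pixels"]; w=cloud(p)[m&(p["z_map"]>0)]; w=w[w[:,2]>.008]
print(cv2.minAreaRect(w[:,:2].astype(np.float32)*1000))
a=np.radians(9.85); u=np.array([np.cos(a),np.sin(a)]); y=(w[:,:2]-[.547,-.0477])@u; x=(w[:,:2]-[.547,-.0477])@[u[1],-u[0]]
for h in[-.1,-.056,-.012,.032,.076]:
    k=(abs(x)<.035)&(y>h+.003)&(y<h+.037); print(h,np.polyfit(y[k]-h,w[k,2],1),np.percentile(w[k,2],[5,95]))
E
```

```text
15.275 [ 0.6912 -0.2792  0.2162]
((546.401611328125, -47.29243469238281), (256.76409912109375, 100.65327453613281), 9.754068374633789)
-0.1 [-0.0006  0.0156] [0.0136 0.0177]
-0.056 [-0.007   0.0156] [0.0133 0.0176]
-0.012 [0.0028 0.0154] [0.0133 0.0174]
0.032 [0.0042 0.0152] [0.0133 0.0174]
0.076 [0.0034 0.0151] [0.013  0.0172]
```

View pics/s2.png

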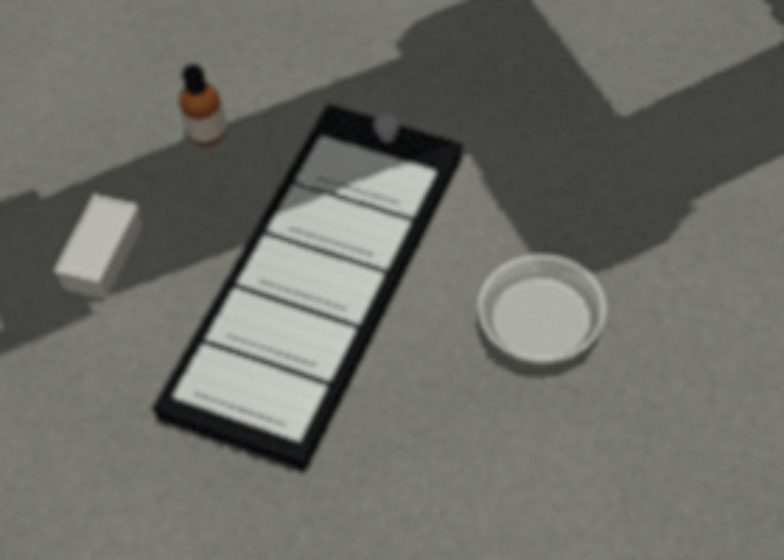

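All five covers are flat, from (365,175) down to (250,390). The tray, bottle (203,110), box (97,245) and dish (540,310) haven't moved.

```bash
python3 -c "
from rig import robot
print(robot.hand_in())"
```

```text
the job is handed in; nothing more can be done
None
```

All five covers were laid flat in order from the steel-knob end, with wrist readings of about 4 N at most, the tray and bystanders unmoved, the hand clear, and the job handed in at about 15 s.

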